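# Load, lock and fire the bench demagnetiser

## Task

Demagnetise the brackets: lay every bracket on the bench flat in a fitting pocket of the demagnetiser's tray, one to a pocket (straps with the rounded end in the pocket end that has the slanting corners), and slide the red-handled lock pin through both holes of the tray lock until its grip meets the yellow plate. Then press the treadle right down to its stop, hold it a moment and let it spring back up (never press it with the pin out). Last, unlock the tray: draw the pin out and lay it flat in its yellow rest, shaft in the narrow slot, leaving the brackets where they are; do not disturb the other things on the bench.

Things in the scene. Friction and masses are not known exactly. Their poses are not given: they have to be found in the camera images.
- demag: Fixed green demagnetiser, 160 (x) x 285 (y) mm; origin under its centre on the bench; x to its back, y to its left, where the lock is. Black tray on top: floor 60 mm up, aluminium walls 9 mm high round 3 strap pockets (114 x 34, along x, 57 mm apart) and 2 plate pockets (74 x 42, along y, 75 mm apart). A 44 mm wide groove at floor level crosses each pocket mid-length: 23 mm finger room each side.
- pocket_s1 (a point): Strap pocket: centre of its floor. Axes as the demagnetiser's. Its back (+x) end has two slanting corner blocks that take only the rounded end of a strap: a strap lying home has its x along this x.
- pocket_s2 (a point): Strap pocket: centre of its floor. Axes as the demagnetiser's. Its back (+x) end has two slanting corner blocks that take only the rounded end of a strap: a strap lying home has its x along this x.
- pocket_s3 (a point): Strap pocket: centre of its floor. Axes as the demagnetiser's. Its back (+x) end has two slanting corner blocks that take only the rounded end of a strap: a strap lying home has its x along this x.
- pocket_p1 (a point): Plate pocket: centre of its floor. Axes as the demagnetiser's: the plate's long way goes along y.
- pocket_p2 (a point): Plate pocket: centre of its floor. Axes as the demagnetiser's: the plate's long way goes along y.
- strap1: Strap bracket (may be absent): ground steel flat, 110 x 30 x 8 mm, about 0.16 kg, one end rounded (radius 15 mm), the other square, dark holes. Origin: centre of its underside; x along its length towards the rounded end, z up. At the start it lies flat on the bench.
- strap2: Strap bracket (may be absent): ground steel flat, 110 x 30 x 8 mm, about 0.16 kg, one end rounded (radius 15 mm), the other square, dark holes. Origin: centre of its underside; x along its length towards the rounded end, z up. At the start it lies flat on the bench.
- strap3: Strap bracket (may be absent): ground steel flat, 110 x 30 x 8 mm, about 0.16 kg, one end rounded (radius 15 mm), the other square, dark holes. Origin: centre of its underside; x along its length towards the rounded end, z up. At the start it lies flat on the bench.
- plate1: Plate bracket (may be absent): yellow-passivated steel rectangle, 70 x 38 x 8 mm, about 0.15 kg, four dark holes, the same either way round. Origin: centre of its underside; x along its 70 mm length, z up. At the start it lies flat on the bench.
- plate2: Plate bracket (may be absent): yellow-passivated steel rectangle, 70 x 38 x 8 mm, about 0.15 kg, four dark holes, the same either way round. Origin: centre of its underside; x along its 70 mm length, z up. At the start it lies flat on the bench.
- pin: Lock pin, 0.11 kg: red square grip 16 x 16 x 45 mm, then a steel shaft, diameter 10, length 60 mm (last 4 mm stepped to 7). Origin: on the axis at the shoulder between them; x along the shaft to the tip. At the start it lies on a face of the grip, axis level, 8 mm up; it balances within the grip. Fully home: origin at lock_mouth, shoulder against the yellow plate.
- lock_mouth (a point): Mouth of the lock's outer hole, 86 mm up, axes as demag. Two upright plates 34 mm wide (x), 8 thick, tops at 101 mm: the yellow keeper plate outside, the tray's aluminium flange after a 28 mm gap further in (-y). Both have a 13 mm hole, in line along y. The pin goes in from outside, along -y; outside the yellow plate there is only bench.
- treadle_pad (a point): Treadle switch, fixed: red base 170 x 110 x 12 mm, steel treadle plate 88 mm wide hinged at its +x end, raised free end towards the robot. The point given is the pressing point, the middle of the black ribbed pad (70 x 80 mm), about 61 mm up when the treadle is up; moves with it and sinks 20 mm to the stop. The hinge is 99 mm away in +x, 26 mm up.
- pin_seat (a point): Yellow pin rest, fixed on the bench, 123 x 46 mm, 20 mm high. The point: where the pin's origin comes when it lies home, axis level, 14 mm up; x along the pin to its tip. The rest's floor is 6 mm up; from 2 mm past the point the shaft lies in a slot 15 mm wide, 62 mm long, between walls 14 mm above the floor; the grip lies in the open end, nothing beside it, an end wall 50 mm behind the point.
- treadle (a joint): Treadle angle in rad: 0 up (at rest), 0.2 at its stop. Sprung: about 5 N at the pad starts it, about 12 N takes it to the stop; it springs back up when released.
- oil_bottle: Bystander: grey bottle with red cap, 170 mm tall. Origin in its underside. Leave alone.
- mug: Bystander: blue mug, 90 mm tall. Origin in its underside. Leave alone.
- wrench: Bystander: steel wrench, lying. Origin in its underside. Leave alone.
- screwdriver: Bystander: screwdriver with orange handle, lying. Origin in its underside. Leave alone.
- bench_brush: Bystander: brush with wooden handle, lying. Origin in its underside. Leave alone.
- v_block: Bystander: steel V-block, 70 x 50 x 44 mm. Origin in its underside. Leave alone.
- grease_tin: Bystander: short steel tin with blue band, 64 mm across, 50 mm tall. Origin in its underside. Leave alone.
There are look-alikes about, which are no part of the job. Leave any green or orange look-alike of the strap2 alone.

How it is judged:
By the outcome, as a careful person would: the job done as asked, in the order asked, and still so for the second after the job is handed in, with the robot touching nothing.
Of strap1, strap2, strap3, plate1, plate2 only 3 to 5 are there at a start; the rules pass over those that are not, and their reading is None.
At some moment in a run one of strap1, strap2, strap3, plate1, plate2 may be knocked a few centimetres aside while the robot is not near it.
Once in a run the grip may slacken for a moment while it holds something.
It also fails if it takes over 210 s, if anything falls off the work surface, if the arm or the gripper's body presses on something with over 40 N, if the wrist force passes 120 N, or if a joint passes its speed limit or range.

## Robot

A 6-joint arm with a two-finger parallel gripper is mounted at the origin on the work surface. World frame = base frame: x ahead of the robot, y to its left, z up, the work surface at z = 0. Lengths are in mm, angles in rad, forces in N, time in s.
With the tool pointing down it reaches from about 300 to 775 mm from the base axis. Payload 14.6 kg.
Tool frame: the origin (TCP) lies at the very end of the fingers, on their centre line; the grasp point (between the pads) lies behind it (env.hold_point_z is the z of the grasp point in the tool frame, in mm); z points along the fingers, y is the line along which they close (so a half turn about z gives the same grasp; the last joint's range is limited). The gripper opens to 85 mm and grips with 20 to 120 N. Pads are 22 mm wide; open, the fingers measure 114 mm over their backs; the gripper's body (76 mm by 85 mm) begins 54 mm behind the grasp point. The pads swing forward as they close: fully open they stand 13 mm farther back than shut.
Start: joints at [1.219, 0.3, 1.521, -0, 1.321, -0.067], TCP at [154.529, 527.836, 231.281] pointing down, gripper open.
Joint ranges: [-3.03, 3.03], [-0.79, 2.21], [0.23, 2.52], [-1.04, 4.18], [0, 3.07], [-2.55, 2.55]. Speed limits (rad/s): [2.22, 2.22, 2.57, 3.14, 3.14, 3.14].

## Interface

Orientations are given as a unit quaternion [x, y, z, w].
In Python, from rig import env gives the robot as it stands. The module is installed in compiled form; this text tells all that it offers. Calls block until the motion is done:
- env.movep(position, orientation): joint-space move of the TCP to a pose.
- env.movel(position, max_speed=150, rot=None, force_limit=None): straight line of the TCP; rot=None keeps the orientation; max_speed is the mean speed in mm/s. With force_limit (N) it stops when the force on the tool has changed by that much, and returns True; else False.
- env.goto_joints(angles): joint-space move.
- env.command_gripper(opening, grasp_force=None): opening from 0.0 (shut) to 1.0 (fully open); grasp_force is the grip in N (None keeps the last); returns when the fingers have stopped.
- env.dwell(seconds).
- env.solve_ik(position, orientation): joint angles nearest the present ones, or None.
- env.state(): the state.
- env.grab_frame(name): name is "side" or "top" or "wrist"; returns the picture (420x560x3 uint8, red, green, blue); there is no depth.
- env.calibration(name): a dict with "fx", "fy", "cx", "cy" (pixels), "dist" ([k1, k2, p1, p2, k3] as OpenCV has them; the pictures are not rectified), "T" (4x4, takes a point from camera to world coordinates). Camera axes: x right, y up, looking along -z (the intrinsics and any distortion apply to the point x, -y, -z); pixel columns grow to the right and rows downward; lengths in mm; the calibration is good to about 2 mm. A picture is of the moment at which its call begins: read the wrist's pose just before it. calibration takes no time and is no camera call; for the wrist camera it gives the pose at the moment of the call.
A pose or a line that the arm cannot do raises env.Unreachable and nothing moves.
- env.job_done(): hands the job in; it is judged then, once.
Trained networks look in the newest picture that a camera, given by its name, has taken for a name from the list of things; names that differ only in an ending like _2 or _b are one class to them, and where a whole thing is asked for, a point or a joint stands for the part that bears it (a point fixed in the world has none). Each returns a list of dicts, best first, with "p" (0 to 1); they miss things now and then, are a little off and sometimes report something else, mostly with a low value. They report only what shows in the picture. A call takes as long as a camera call. They do not tell look-alikes from the thing itself.
- env.regions_of(camera, thing): "pixels" (420x560 bool, what is visible of it) and "rect" ([left, top, width, height] in pixels, round what is visible of it).
The state is a dict: "time": time; "joint_pos": joint angles; "dq": joint speeds; "joint_efforts": joint torques, N m; "tool_pos": TCP position; "eef_rot": TCP orientation; "ft_force": force on the tool from outside, world axes, zero at the start; "ft_torque": the same for the moment, N m; "width": opening from 0.0 (shut) to 1.0 (fully open); "grip_force": force on a finger pad.
Only numpy, scipy, OpenCV 4.12 (cv2) and the standard library are available. Lean on these libraries where they do the work, as an engineer would, in place of code of your own. Each camera call takes 0.05 s, during which the arm holds its last target. There are 200 camera calls.

## Working session

There is one attempt and no reset: what is moved stays moved. The work goes in short steps, each a Python script; the robot and the scene stay as the last script left them, time stands still between calls to the robot, and variables do not carry over. Pictures are saved under pics/ and viewed, at most 14 in all, crops included, and the job is handed in when it is done.

```bash
mkdir -p pics
python3 - <<'E'
from rig import env
import cv2,numpy as np
for n in("top","side","wrist"):
    im=env.grab_frame(n); cv2.imwrite(f"pics/{n}0.png",im[:,:,::-1])
    c=env.calibration(n); print(n,{k:np.round(v,3).tolist() for k,v in c.items()})
print(env.hold_point_z,env.state())
E
```

```text
top {'fx': 434.093, 'fy': 434.093, 'cx': 279.849, 'cy': 212.694, 'dist': [-0.083, 0.0, 0.0, 0.0, 0.0], 'T': [[0.003, 0.988, -0.157, 340.798], [-1.0, 0.004, 0.005, 85.785], [0.006, 0.157, 0.988, 1328.692], [0.0, 0.0, 0.0, 1.0]]}
side {'fx': 424.745, 'fy': 424.745, 'cx': 285.673, 'cy': 215.653, 'dist': [-0.121, 0.0, 0.0, 0.0, 0.0], 'T': [[-0.991, 0.092, -0.093, 401.866], [-0.13, -0.763, 0.633, 949.551], [-0.013, 0.64, 0.768, 1134.107], [0.0, 0.0, 0.0, 1.0]]}
wrist {'fx': 308.238, 'fy': 308.238, 'cx': 277.674, 'cy': 208.111, 'dist': [-0.032, 0.0, 0.0, 0.0, 0.0], 'T': [[0.28, -0.924, -0.26, 87.838], [0.96, 0.27, 0.077, 546.464], [-0.002, -0.271, 0.962, 372.863], [0.0, 0.0, 0.0, 1.0]]}
-18.700000000000003 {'time': 0.15, 'joint_pos': array([ 1.21939170e+00,  3.00340863e-01,  1.52141677e+00,  1.05010897e-05,
        1.32070182e+00, -6.66411613e-02]), 'dq': array([ 0.00022027, -0.00077499, -0.00316363,  0.00117554, -0.00072387,
        0.00165422]), 'joint_efforts': array([ 2.14970976e-03, -5.43662632e+01, -3.61888969e+01, -4.18409047e-05,
        3.10284151e-03,  1.11617442e-05]), 'tool_pos': array([154.47526287, 527.68407081, 230.86227254]), 'eef_rot': array([ 1.41902420e-01,  9.89880556e-01, -4.22910914e-04, -9.49081632e-05]), 'ft_force': array([ 0.85009522,  0.76265191, -0.32759389]), 'ft_torque': array([-0.0070402 ,  0.04284436,  0.00553197]), 'grip_force': 0.0, 'width': 1.0039755272284525}
```

View pics/top0.png

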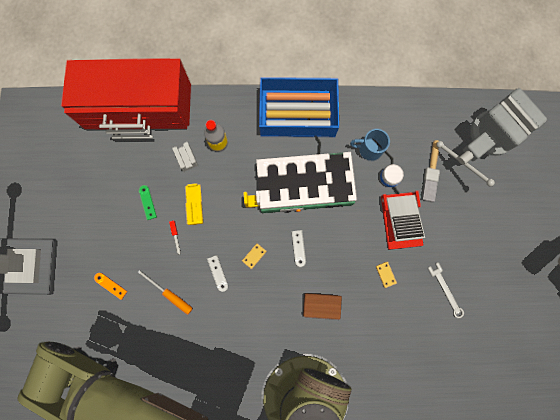

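View pics/side0.png

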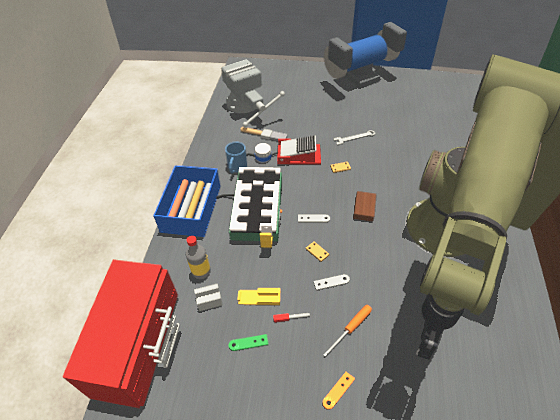

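The top view shows two steel straps at (217,273) and (298,247), and yellow plates at (254,256) and (387,274). The look-alikes are green at (148,202) and orange at (110,286). The pin is at (175,237), its rest at (194,204), the demag at (305,182) with its lock at (250,200), and the treadle at (403,220). There is no sign of a third strap.

```bash
cat > h.py <<'E'
from rig import env
import cv2,numpy as np
from scipy.spatial.transform import Rotation as R
def proj(c,px,z):
    """pixels -> world points on the plane at height z"""
    K=np.array([[c["fx"],0,c["cx"]],[0,c["fy"],c["cy"]],[0,0,1]])
    u=cv2.undistortPoints(np.array(px,float).reshape(-1,1,2),K,np.array(c["dist"])).reshape(-1,2)
    T=np.array(c["T"]); d=np.c_[u[:,0],-u[:,1],-np.ones(len(u))]@T[:3,:3].T
    return T[:3,3]+d*((z-T[2,3])/d[:,2])[:,None]
def pix(c,P):
    K=np.array([[c["fx"],0,c["cx"]],[0,c["fy"],c["cy"]],[0,0,1]]); T=np.array(c["T"])
    q=(np.atleast_2d(P)-T[:3,3])@T[:3,:3]; q=q*[1,-1,-1]
    return cv2.projectPoints(q,np.zeros(3),np.zeros(3),K,np.array(c["dist"]))[0].reshape(-1,2)
def shot(n,name=None):
    c=env.calibration(n); im=env.grab_frame(n)
    if name: cv2.imwrite(f"pics/{name}.png",im[:,:,::-1])
    return c,im
def down(a):
    """tool down, closing line (tool y) at world angle a"""
    y=np.array([np.cos(a),np.sin(a),0]); z=np.array([0,0,-1.]); x=np.cross(y,z)
    return R.from_matrix(np.c_[x,y,z]).as_quat()
def rect(c,m,z):
    """min-area rect of mask on plane z: centre, long dir angle, L, W, signed end asymmetry"""
    cs,_=cv2.findContours(m.astype(np.uint8),cv2.RETR_EXTERNAL,cv2.CHAIN_APPROX_NONE)
    k=max(cs,key=cv2.contourArea).reshape(-1,2); P=proj(c,k,z)[:,:2]
    (cx,cy),(w,h),a=cv2.minAreaRect(P.astype(np.float32)); a=np.radians(a)
    if h>w: w,h,a=h,w,a+np.pi/2
    q=(P-[cx,cy])@np.array([[np.cos(a),-np.sin(a)],[np.sin(a),np.cos(a)]])
    e=[np.ptp(q[(q[:,0]*s>w/2-6)][:,1]) for s in(1,-1)]   # narrower end = rounded
    if e[0]>e[1]: a+=np.pi
    a=(a+np.pi)%(2*np.pi)-np.pi
    return np.array([cx,cy]),a,w,h,e
E
python3 - <<'E'
from h import *
c,im=shot("top")
for n,p,z in [("strapA",(217,273),8),("strapB",(298,247),8),("plA",(254,256),8),("plB",(387,274),8),("pin",(175,237),8),("rest",(194,204),20),("demag",(305,182),69),("lock",(250,200),100),("tread",(403,210),61),("green",(148,202),8),("screw",(165,290),8)]:
    P=proj(c,[p],z)[0]; print(n,P.round(),np.hypot(P[0],P[1]).round())
for t in("strap1","plate1","pin","pin_seat","demag","treadle"):
    for r in env.regions_of("top",t): print(t,round(r["p"],2),[round(float(v)) for v in r["rect"]])
E
```

```text
strapA [366. 268.   8.] 454.0
strapB [446.  23.   8.] 446.0
plA [418. 157.   8.] 446.0
plB [ 364. -247.    8.] 440.0
pin [474. 400.   8.] 620.0
rest [575. 343.  20.] 669.0
demag [634.   5.  69.] 634.0
lock [573. 165. 100.] 597.0
tread [ 553. -288.   61.] 623.0
green [583. 489.   8.] 761.0
screw [314. 425.   8.] 528.0
strap1 0.8 [210, 254, 17, 38]
strap1 0.66 [290, 230, 13, 37]
strap1 0.63 [95, 272, 29, 27]
strap1 0.6 [140, 186, 19, 35]
strap1 0.35 [423, 141, 17, 62]
plate1 0.81 [245, 244, 18, 24]
plate1 0.74 [377, 262, 18, 27]
pin 0.7 [171, 219, 9, 36]
pin_seat 0.98 [186, 184, 19, 43]
demag 0.8 [247, 139, 112, 72]
treadle 0.33 [348, 128, 42, 33]
```

Run:
```python
from h import *
import pickle
d=[]
for n,x,y,z in [("sA",356,268,150),("plA",408,157,150),("sB",436,23,150),("plB",354,-247,150),("demag",610,0,200),("rest",510,370,180),("tread",540,-288,220)]:
    env.movep([x,y,z],down(np.pi/2)); env.dwell(.2)
    c,im=shot("wrist","w_"+n); rg={}
    for t in {"s":["strap1"],"p":["plate1"],"d":["demag"],"r":["pin","pin_seat"],"t":["treadle","treadle_pad"]}[n[0]]:
        rg[t]=env.regions_of("wrist",t)
        for r in rg[t]:
            if r["p"]>.3 :
                C,a,w,h,e=rect(c,r["pixels"],8); print(n,t,round(r["p"],2),C.round(1),round(a,3),round(w,1),round(h,1),np.round(e,1))
    d.append((n,c,im,rg))
pickle.dump(d,open("s.pkl","wb")); print(env.state()["time"])
D={k[0]:k[2] for k in d}
cv2.imwrite("pics/m1.png",np.vstack([np.hstack([D["sA"],D["sB"]]),np.hstack([D["rest"],D["tread"]])])[:,:,::-1][::1,::1])
i=cv2.imread("pics/m1.png"); cv2.imwrite("pics/m1.png",cv2.resize(i,(800,600),interpolation=cv2.INTER_AREA))
```

```text
sA strap1 0.87 [598.8 489.6] -2.662 78.2 30.1 [24.2  8.2]
sA strap1 0.83 [433.4  22. ] -3.025 98.7 36.2 [34.7 28.2]
sA strap1 0.77 [363.7 263. ] -2.778 110.1 30.3 [29.5 21.9]
plA plate1 0.81 [417.7 153.8] 2.45 70.6 39.1 [37.8 38.3]
sB strap1 0.91 [441.   18.1] -3.023 110.1 29.9 [28.5 22. ]
sB strap1 0.73 [ 713.9 -208.8] 1.612 34.7 4.9 [3.3 3.3]
plB plate1 0.77 [ 362.2 -248.1] 0.377 71.3 38.9 [38.  38.5]
demag demag 0.66 [669.3  40.8] 1.704 434.5 236.7 [ 48.9 111. ]
rest pin 0.75 [473.5 395.9] -2.892 107.1 17.1 [16.5  9.1]
rest pin_seat 0.83 [578.3 341.4] 0.114 130.1 48.9 [30.2 47. ]
tread treadle 0.93 [ 536.2 -305.3] 0.109 148.5 104.4 [ 92.7 103.7]
tread treadle_pad 0.88 [ 536.  -305.9] 0.113 149.2 105.1 [ 92.7 105.1]
11.3667
```

View pics/m1.png

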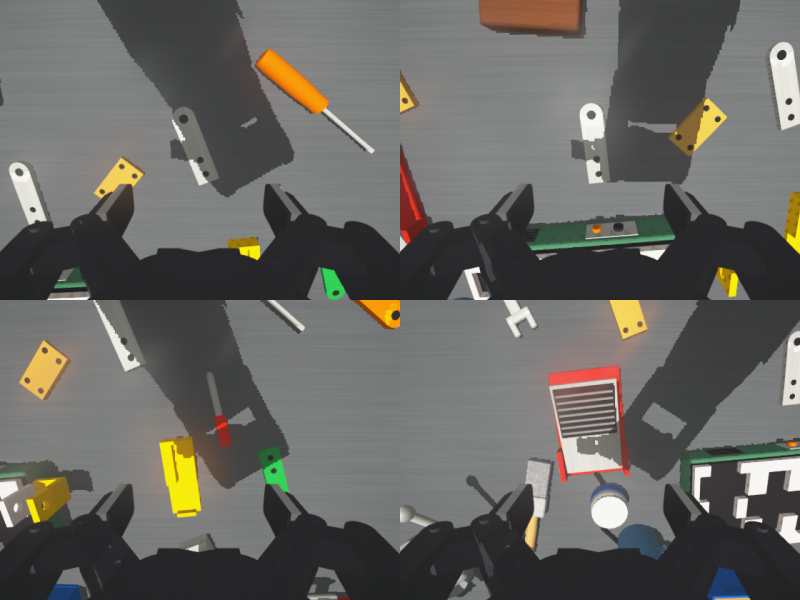

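View pics/w_demag.png

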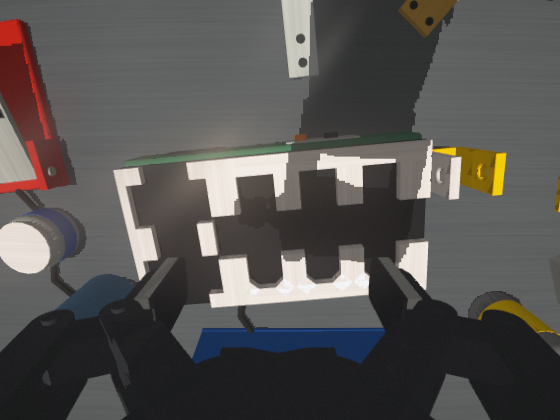

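Right now the straps, plates, pin, rest and treadle are all clear. The measured sizes agree with those given: 110x30, 71x39, and pin length 107. Next I need a better tray view, rectified at wall-top height.

```bash
cat >> h.py <<'E'
def ortho(c,im,x0,x1,y0,y1,z,s=2):
    """top-down map at plane z: rows = -x (x up), cols = -y (y left)"""
    xs=np.arange(x1,x0,-1/s); ys=np.arange(y1,y0,-1/s)
    Y,X=np.meshgrid(ys,xs); p=pix(c,np.c_[X.ravel(),Y.ravel(),np.full(X.size,z)]).astype(np.float32)
    return cv2.remap(im,p[:,0].reshape(X.shape),p[:,1].reshape(X.shape),cv2.INTER_LINEAR)
E
python3 - <<'E'
from h import *
import pickle
d=[]
for i,(x,y) in enumerate([(690,40),(690,-30)]):
    env.movep([x,y,200],down(np.pi/2)); env.dwell(.3)
    c,im=shot("wrist",f"dm{i}"); d.append((c,im))
pickle.dump(d,open("dm.pkl","wb"))
for i,(c,im) in enumerate(d):
    o=ortho(c,im,540,740,-160,200,69); cv2.imwrite(f"pics/dmo{i}.png",o[:,:,::-1]); print(o.shape)
E
```

```text
(400, 720, 3)
(400, 720, 3)
```

View pics/dmo0.png

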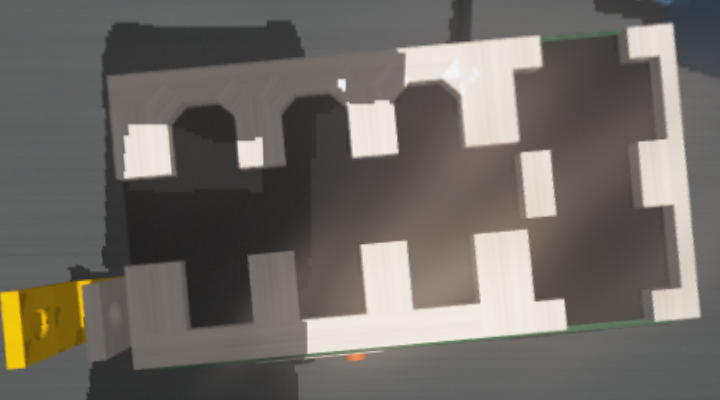

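```bash
cat >> h.py <<'E'
def local(c,im,O,yaw,z,hx=85,hy=150,s=3):
    """ortho in a frame at O,yaw: rows x from +hx down, cols y from +hy down"""
    xs=np.arange(hx,-hx,-1/s); ys=np.arange(hy,-hy,-1/s)
    Y,X=np.meshgrid(ys,xs); ca,sa=np.cos(yaw),np.sin(yaw)
    p=pix(c,np.c_[(O[0]+ca*X-sa*Y).ravel(),(O[1]+sa*X+ca*Y).ravel(),np.full(X.size,z)]).astype(np.float32)
    return cv2.remap(im,p[:,0].reshape(X.shape),p[:,1].reshape(X.shape),cv2.INTER_LINEAR)
E
python3 - <<'E'
from h import *
import pickle
from scipy.signal import find_peaks
from scipy.ndimage import gaussian_filter1d as g
d=pickle.load(open("dm.pkl","rb")); O=(641.6,-1.9); yaw=.0916
def edges(prof,start,th):
    dv=g(prof,1.5,order=1); out=[]
    for s in(1,-1):
        k,_=find_peaks(s*dv,height=th)
        out+=[(round(start-i/3,1),int(round(dv[i]))) for i in k]
    return sorted(out)
for i,(c,im) in enumerate(d):
    cl=R.from_euler('z',-yaw).apply(np.array(c["T"])[:3,3]-[*O,0]); print("cam local",cl.round())
    for z in(60,69):
        L=local(c,im,O,yaw,z); gy=cv2.cvtColor(L,cv2.COLOR_RGB2GRAY).astype(float)
        if i==0 and z==60: cv2.imwrite("pics/loc.png",L[:,:,::-1])
        row=lambda a,b: gy[int((85-a)*3):int((85-b)*3)].mean(0)
        col=lambda a,b: gy[:,int((150-a)*3):int((150-b)*3)].mean(1)
        print(i,z,"front y",edges(row(-34,-46),150,5)); print("  back y",edges(row(38,27),150,5))
        for n,y in(("s1",101),("s2",44),("s3",-13)): print("  x at",n,edges(col(y+5,y-5),85,4))
        print("  plate y back",edges(row(50,42),150,5)[-4:], "front",edges(row(-40,-50),150,5)[:4])
E
```

```text
cam local [-17.  42. 342.]
0 60 front y [(np.float64(-148.0), -18), (np.float64(-139.7), 19), (np.float64(-63.7), -24), (np.float64(-35.3), 17), (np.float64(-0.7), -20), (np.float64(23.3), 21), (np.float64(58.0), -7), (np.float64(82.0), 13), (np.float64(114.7), -9)]
  back y [(np.float64(-147.7), -16), (np.float64(-139.3), 16), (np.float64(-63.3), -19), (np.float64(-35.3), 18), (np.float64(-0.7), -30), (np.float64(23.7), 28), (np.float64(58.0), -11), (np.float64(69.0), -25), (np.float64(82.0), 30), (np.float64(114.7), -10), (np.float64(117.0), -24), (np.float64(141.0), 21), (np.float64(146.3), 9)]
  x at s1 [(np.float64(-75.7), -8), (np.float64(-56.7), 10), (np.float64(57.0), -8), (np.float64(77.3), 8)]
  x at s2 [(np.float64(-78.3), -10), (np.float64(-77.0), 9), (np.float64(-75.3), -24), (np.float64(-57.7), 23), (np.float64(57.0), -7), (np.float64(77.3), 6)]
  x at s3 [(np.float64(-75.3), -26), (np.float64(-57.7), 18), (np.float64(59.3), -18), (np.float64(77.3), 20)]
  plate y back [(np.float64(137.3), 14), (np.float64(140.0), 10), (np.float64(146.0), 8), (np.float64(149.3), -6)] fr
[... 3298 characters left out ...]
loat64(110.0), -11), (np.float64(114.3), -20), (np.float64(142.7), 24)]
  x at s1 [(np.float64(-73.7), -10), (np.float64(-55.7), 12), (np.float64(54.3), -5), (np.float64(57.0), -19), (np.float64(74.3), 21)]
  x at s2 [(np.float64(-76.7), -6), (np.float64(-73.7), -11), (np.float64(-55.7), 11), (np.float64(54.3), -8), (np.float64(74.3), 8)]
  x at s3 [(np.float64(-73.7), -22), (np.float64(-56.3), 23), (np.float64(54.7), -8), (np.float64(74.3), 8), (np.float64(83.3), -6)]
  plate y back [(np.float64(80.7), 10), (np.float64(110.0), -7), (np.float64(114.3), -19), (np.float64(142.7), 24)] front [(np.float64(-142.3), -21), (np.float64(-134.0), 21), (np.float64(-130.7), 5), (np.float64(-60.3), -21)]
```

View pics/loc.png

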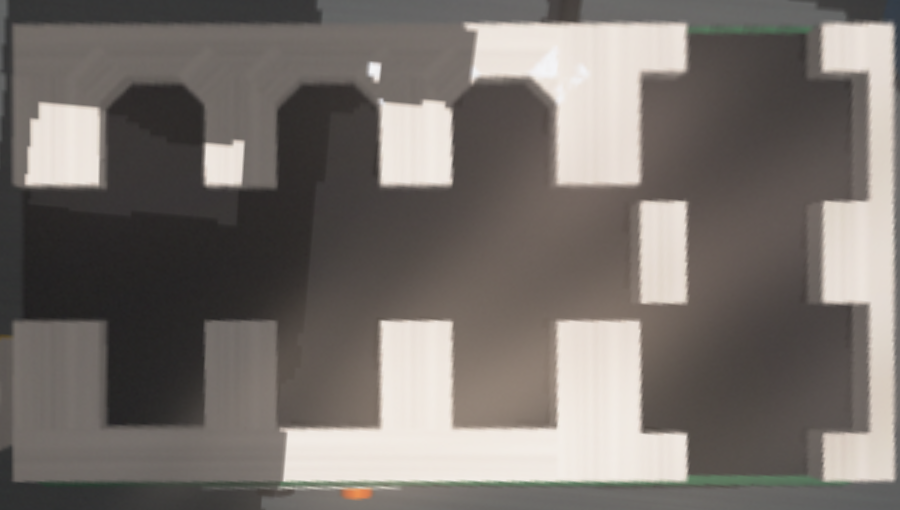

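The rectified view gives demag centre ≈ (641.9, -1.8) and yaw 0.0916. Local pocket centres are straps at y = 98, 41 and -16 (x = 0), and plates at y = -97, x = ±37.5. All of these match the sizes given. Next I'll calibrate the wrist camera against the gripper by squeezing plate A both ways and measuring it again.

```bash
cat >> h.py <<'E'
def measure(thing,near,z=8,hgt=150,maxd=60,tries=3):
    for k in range(tries):
        env.movep([near[0]-10,near[1]+8*k,hgt],down(np.pi/2)); env.dwell(.15)
        c,im=shot("wrist"); best=None
        for r in env.regions_of("wrist",thing):
            if r["p"]<.3 or r["pixels"].sum()<300: continue
            v=rect(c,r["pixels"],z)
            if np.hypot(*(v[0]-near[:2]))<maxd and (best is None or r["p"]>best[0]): best=(r["p"],)+v
        if best: return best[1:]
    return None
E
python3 - <<'E'
from h import *
C=np.array([417.7,153.8]); a=2.45
def squeeze(ty,op):
    env.command_gripper(op)
    env.movep([*C,60],down(ty))
    hit=env.movel([*C,-9],40,force_limit=6); z=env.state()["tool_pos"][2]; print("bench contact",hit,z.round(2))
    env.movel([*C,z+3],30); env.command_gripper(0,25); s=env.state(); print("width",s["width"],s["grip_force"],s["tool_pos"].round(2),s["ft_force"].round(1))
    env.command_gripper(op); env.movel([*C,80],150)
squeeze(a-np.pi/2,.65)
squeeze(a-np.pi,1.0)
m=measure("plate1",C); print(m,"e=meas-tcp",m[0]-C, env.state()["time"])
E
```

```text
bench contact True 3.76
width 0.0025846612933857096 9.930340917926515 [418.14 153.74   7.63] [-4.7 -4.3 20.4]
bench contact True -6.21
width 0.7332934544333433 23.897181982174516 [416.87 155.82  -1.31] [-22.5  19.9  47.3]
(array([377.0333252 , 151.64932251]), np.float64(-0.7086886710958886), 70.27532958984375, 38.94397735595703, [np.float64(38.51542229011502), np.float64(37.7780923288233)]) e=meas-tcp [-40.6666748   -2.15067749] 26.2083
```

```bash
cat >> h.py <<'E'
back=lambda w: 76-np.sqrt(76**2-(w/2)**2)   # finger ends behind the TCP at opening w
E
python3 - <<'E'
from h import *
m=measure("plate1",(377,151)); C,a=m[0],m[1]; print(C,a)
def squeeze(ty,w,op):
    env.command_gripper(op/85)
    env.movep([*C,60],down(ty)); env.dwell(.1)
    z=2-back(w); hit=env.movel([*C,z],60,force_limit=12); 
    if hit: print("HIT",env.state()["tool_pos"]); env.movel([*C,80]); return
    env.command_gripper(0,25); s=env.state(); print("width",s["width"]*85,s["grip_force"],s["tool_pos"].round(2),s["ft_force"].round(1))
    env.command_gripper(op/85); env.movel([*C,80],150)
squeeze(a+np.pi/2,38,54)
squeeze(a,70,84)
m=measure("plate1",C); print(m,"e=meas-tcp",m[0]-C, env.state()["time"])
E
```

```text
[376.21762085 151.53620911] 2.426020842919514Traceback (most recent call last):
  File "<stdin>", line 10, in <module>
  File "<stdin>", line 5, in squeeze
rig.Unreachable: the arm cannot take that pose within its joint ranges
```

```bash
cat >> h.py <<'E'
def sym(ty,xy):
    """of ty, ty+pi the one with the last joint nearer its middle"""
    j=np.arctan2(xy[1],xy[0]); w=lambda t:(t+np.pi)%(2*np.pi)-np.pi
    return min((w(ty),w(ty+np.pi)),key=lambda t:abs(j-t))
E
python3 - <<'E'
from h import *
C=np.array([376.6,151.6]);a=2.43
def squeeze(ty,w,op):
    env.command_gripper(op/85)
    env.movep([*C,60],down(sym(ty,C))); env.dwell(.1)
    z=2-back(w); hit=env.movel([*C,z],60,force_limit=12); 
    if hit: print("HIT",env.state()["tool_pos"]); env.movel([*C,80]); return
    env.command_gripper(0,25); s=env.state(); print("width",s["width"]*85,s["grip_force"],s["tool_pos"].round(2),s["ft_force"].round(1))
    env.command_gripper(op/85); env.movel([*C,80],150)
squeeze(a+np.pi/2,38,54)
squeeze(a,70,84)
m=measure("plate1",C); print(m,"e=meas-tcp",m[0]-C, env.state()["time"])
E
```

```text
width 37.08862839477124 24.608044624328613 [3.7683e+02 1.5167e+02 6.0000e-02] [-1.2 -0.5  5.7]
width 68.76477589591187 26.61398559808731 [376.82 151.64  -6.08] [-1.8 -0.7  6.4]
(array([376.04647827, 150.53292847]), np.float64(2.4371784892015373), 70.91793060302734, 39.37641525268555, [np.float64(37.873331522908835), np.float64(38.03346993326228)]) e=meas-tcp [-0.55352173 -1.06707153] 37.3083
```

```bash
cat >> h.py <<'E'
E_=np.array([.7,1.1]); DO=np.array([641.9,-1.8])+E_; DY=.0916
ca,sa=np.cos(DY),np.sin(DY)
def dem(x,y): return DO+[ca*x-sa*y,sa*x+ca*y]
POCK={"s1":(0,98),"s2":(0,41),"s3":(0,-16),"p1":(-37.5,-97),"p2":(37.5,-97)}
def transfer(thing,near,pocket):
    m=measure(thing,near)
    if m is None: print("not seen"); return False
    C=m[0]+E_; a=m[1]; w,op=(30,42) if thing[0]=="s" else (38,51)
    print("at",C.round(1),round(a,3),np.round(m[2:4],1))
    T=dem(*POCK[pocket]); ta=DY if thing[0]=="s" else DY+np.pi/2
    wr=lambda t:(t+np.pi)%(2*np.pi)-np.pi
    best=None
    for pk in(a+np.pi/2,a-np.pi/2):
        for fl in ((0,) if thing[0]=="s" else (0,np.pi)):
            t1=wr(pk); t2=wr(pk+ta+fl-a)
            cost=max(abs(np.arctan2(C[1],C[0])-t1),abs(np.arctan2(T[1],T[0])-t2))
            if best is None or cost<best[0]: best=(cost,t1,t2)
    _,t1,t2=best; z=2-back(w)
    env.command_gripper(op/85+.08); env.movep([*C,60],down(t1)); env.dwell(.15)
    if env.movel([*C,z],80,force_limit=15): print("HIT pick",env.state()["tool_pos"]); env.movel([*C,80]); return False
    env.command_gripper(0,70); env.movel([*C,130],150)
    wd=env.state()["width"]*85; print("held width",wd.round(1))
    if wd<w-4: return False
    env.movep([*T,130],down(t2)); env.dwell(.3)
    print("over pocket",(env.state()["tool_pos"][:2]-T).round(2),(env.state()["width"]*85).round(1))
    env.movel([*T,60+z+12],100); env.dwell(.2)
    hit=env.movel([*T,60+z-.3],25,force_limit=8); s=env.state()
    print("down",hit,"z-floorz",(s["tool_pos"][2]-60-z).round(2),s["ft_force"].round(1),(s["width"]*85).round(1))
    if s["tool_pos"][2]-60-z>3: return "HIGH",t2,T,z
    env.command_gripper(op/85); env.dwell(.1); env.movel([*T,130],150)
    return True
E
python3 - <<'E'
from h import *
print(transfer("plate1",(376,150.5),"p1"),env.state()["time"])
c,im=shot("wrist","pl1"); print(env.state()["tool_pos"])
E
```

```text
at [376.5 151.4] -0.703 [72.4 40.3]Traceback (most recent call last):
  File "<stdin>", line 2, in <module>
  File "h.py", line 80, in transfer
    wd=env.state()["width"]*85; print("held width",wd.round(1))
                                                   ^^^^^^^^
AttributeError: 'float' object has no attribute 'round'
```

```bash
python3 - <<'E'
s=open("h.py").read()
s=s.replace('wd=env.state()["width"]*85; print("held width",wd.round(1))','wd=env.state()["width"]*85; print("held width",round(wd,1))')
s=s.replace('(env.state()["width"]*85).round(1)','round(env.state()["width"]*85,1)').replace('(s["width"]*85).round(1)','round(s["width"]*85,1)')
s=s.replace('def transfer(thing,near,pocket):\n    m=measure(thing,near)','def transfer(thing,near,pocket,held=None):\n    m=held or measure(thing,near)')
a=s.index('    env.command_gripper(op/85+.08)'); b=s.index('    wd=env.state')
s=s[:a]+"    if not held:\n"+"".join("    "+l+"\n" for l in s[a:b].rstrip().split("\n"))+s[b:]
open("h.py","w").write(s)
E
python3 - <<'E'
from h import *
print(transfer("plate1",(376,150.5),"p1",held=(np.array([376.5,151.4])-E_,-.703,70,38)),env.state()["time"])
c,im=shot("wrist","pl1"); print(env.state()["tool_pos"])
E
```

```text
at [376.5 151.4] -0.703 [70 38]
held width 35.3
over pocket [-0.02  0.61] 35.3
down True z-floorz 0.97 [-1.6 -0.   6.6] 35.2
True 45.4917
[ 613.56010686 -100.59241969  128.66017975]
```

View pics/pl1.png

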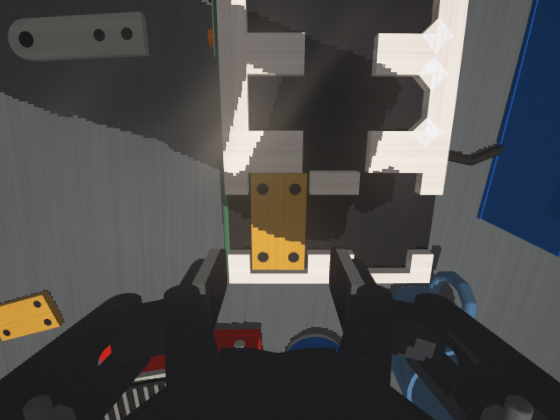

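Plate A lies flat in p1, at about (278,222). Next are plate B and both straps.

Run:
```python
from h import *
for t,n,p in (("plate1",(362.2,-248.1),"p2"),("strap1",(441,18.1),"s3"),("strap1",(363.7,263),"s1")):
    r=transfer(t,n,p); print(t,p,r,round(env.state()["time"],1))
    if r is not True: break
else:
    env.movep([690,10,220],down(np.pi/2)); env.dwell(.2); shot("wrist","tray1")
```

```text
at [ 363.7 -247.2] -2.76 [71.2 39. ]
held width 35.4
over pocket [-0.18 -0.54] 35.6
down True z-floorz 1.01 [-1.7  0.7  5.1] 35.6
plate1 p2 True 56.6
at [441.4  19.1] -3.028 [111.3  32.3]
held width 27.5
over pocket [-0.01  0.03] 27.4
down True z-floorz 0.94 [-1.6  0.1  7. ] 27.3
strap1 s3 True 66.4
at [364.4 264. ] -2.773 [110.9  31.5]
held width 27.9
over pocket [-0.02  0.1 ] 27.2
down True z-floorz 0.93 [-2.2 -0.6  6.6] 27.2
strap1 s1 True 77.0
```

Run:
```python
from h import *
a=cv2.imread("pics/tray1.png")
env.movep([570,335,170],down(np.pi/2)); env.dwell(.2); c,im=shot("wrist","rest1")
o=ortho(c,im,490,650,270,420,20,3); cv2.imwrite("pics/rest_o.png",o[:,:,::-1]); b=o[:,:,::-1]
v=np.zeros((560,800,3),np.uint8); v[:420,:560]=a; bb=cv2.resize(b,(240,256)); v[:256,560:]=bb
t=shot("top","top1")[1][:,:,::-1]; v[300:560,560:]=cv2.resize(t[150:345,30:210],(240,260)); v[420:560,:560]=t[270:410,:]
cv2.imwrite("pics/v1.png",v)
for th in("pin","pin_seat"):
    for r in env.regions_of("wrist",th):
        if r["p"]>.3: print(th,r["p"],rect(c,r["pixels"],8 if th=="pin" else 20))
```

```text
pin 0.62 (array([472.91091919, 396.22576904]), np.float64(-2.8874290313338484), 105.06426239013672, 18.398391723632812, [np.float64(17.849763132005428), np.float64(6.597382988606764)])
pin_seat 0.78 (array([575.93670654, 341.73626709]), np.float64(0.1056722346835266), 125.59708404541016, 46.8601188659668, [np.float64(29.990683249531724), np.float64(46.06596406434363)])
```

View pics/v1.png

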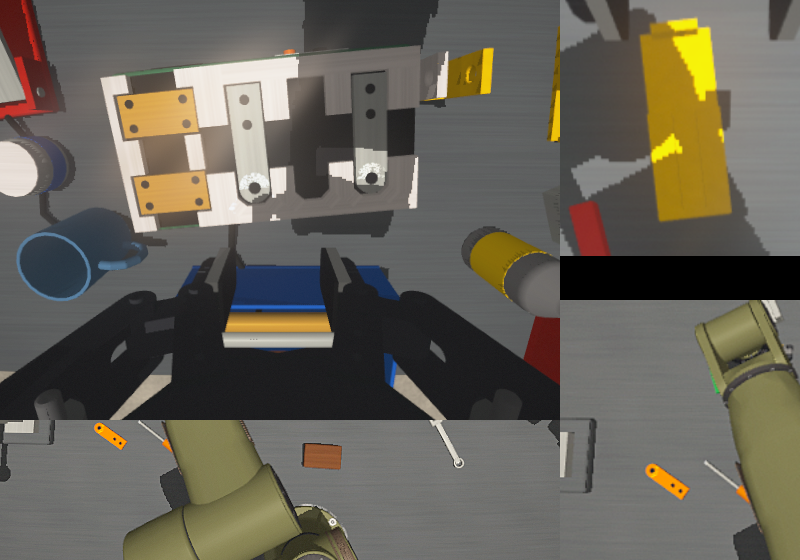

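View pics/rest_o.png

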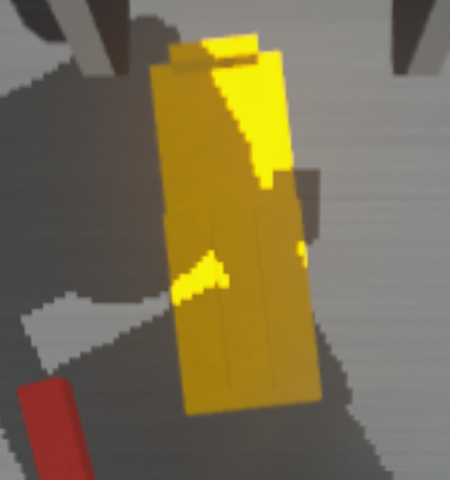

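All four brackets are home: plates at (157,112) and (172,193), straps at (248,142) and (372,130). The cleared bench shows no fifth bracket. In the rest, the slot is at the -x end and the end wall at +x. Next I'll measure the lock.

Run:
```python
from h import *
import pickle
D=DO-E_; out=[]
for x,y in((620,150),(620,185)):
    env.movep([x,y,180],down(np.pi/2)); env.dwell(.25); c,im=shot("wrist"); out.append((c,im))
    cl=R.from_euler('z',-DY).apply(np.array(c["T"])[:3,3]-[*D,0]); print("cam local",cl.round())
pickle.dump(out,open("lock.pkl","wb"))
rows=[]
for c,im in out:
    for z in(101,):
        P=D+np.array([ca*-45-sa*170,sa*-45+ca*170])
        L=local(c,im,P,DY,z,45,50,4); rows.append(L)
v=np.hstack(rows); cv2.imwrite("pics/lock.png",v[:,:,::-1]); print(v.shape)
```

```text
cam local [-77. 160. 322.]
cam local [-74. 193. 322.]
(360, 800, 3)
```

View pics/lock.png

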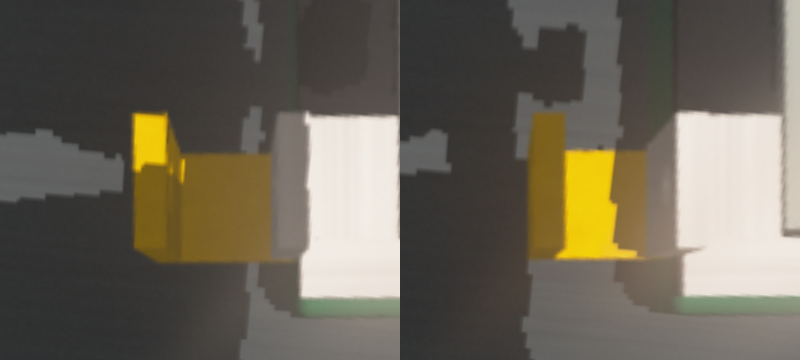

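```bash
cat >> h.py <<'E'
MOUTH=(-45.5,186.75); PA=DY-np.pi/2   # pin axis angle when in the lock
def pinpos(d,dx=0,g=20):
    """tool xy for the pin's origin d mm outside the mouth, gripped g behind its origin"""
    return dem(MOUTH[0]+dx,MOUTH[1]+d+g)
E
python3 - <<'E'
from h import *
m=measure("pin",(473,396)); a=m[1]; u=np.array([np.cos(a),np.sin(a)]); C=m[0]+E_-7.5*u; G=C-20*u; print(m[0],a,m[2:],"grip at",G.round(1))
ty=a+np.pi/2; ty2=PA+np.pi/2
wr=lambda t:(t+np.pi)%(2*np.pi)-np.pi
print(wr(ty),wr(ty2))
env.command_gripper(.42); env.movep([*G,60],down(ty)); env.dwell(.15)
if env.movel([*G,1.6],60,force_limit=15): print("HIT",env.state()["tool_pos"])
else:
    env.command_gripper(0,80); s=env.state(); zp=s["tool_pos"][2]; print("w",s["width"]*85,"z",zp)
    open("zp","w").write(str(zp))
    env.movel([*G,150],150); T=pinpos(80); env.movep([*T,150],down(ty2)); env.dwell(.2)
    env.movel([*T,78+zp],120); env.dwell(.3); s=env.state(); print(s["tool_pos"]-[*T,78+zp],s["width"]*85,s["ft_force"])
    shot("side","side_pin"); shot("wrist","wr_pin"); print(s["time"])
    a=cv2.imread("pics/side_pin.png")[150:330,180:400]; cv2.imwrite("pics/sp.png",cv2.resize(a,(660,540),interpolation=cv2.INTER_CUBIC))
E
```

```text
[474.90612793 395.15246582] -2.8664513613615643 (108.24383544921875, 16.151960372924805, [np.float64(15.554538919550875), np.float64(8.966568546777884)]) grip at [502.1 403.7]
-1.2956550345666678 0.09159999999999968
w 13.649496864292262 z 2.336155789727765
[0.17846242 0.08649185 0.53816581] 13.730075420502104 [ 0.49667665 -0.57656131 -0.52620652]
92.625
```

View pics/wr_pin.png

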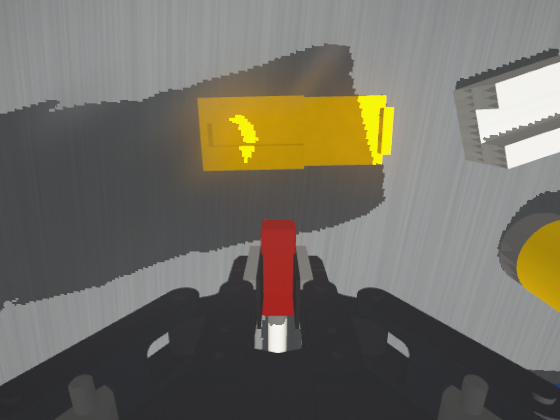

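The pin is held straight, with the grip at (278,265) and the shaft running toward the lock. Now to insert it.

Run:
```python
from h import *
zp=float(open("zp").read())
def depth():
    p=env.state()["tool_pos"]; v=p[:2]-DO; return round(-sa*v[0]+ca*v[1]-MOUTH[1]-20,2)
z=78+zp-.5
ok=False
for dx,dz in((0,0),(1.2,0),(-1.2,0),(0,1.2),(0,-1.2)):
    env.movel([*pinpos(66,dx),z+dz],60); env.dwell(.1)
    h1=env.movel([*pinpos(45,dx),z+dz],40,force_limit=6); d=depth(); print(dx,dz,h1,d,env.state()["ft_force"].round(1))
    if h1: continue
    h=env.movel([*pinpos(-2,dx),z+dz],30,force_limit=10); d=depth(); print("  in",h,d,env.state()["ft_force"].round(1))
    if d<3: ok=True; break
s=env.state(); print(ok,s["tool_pos"],s["width"]*85,s["time"])
```

```text
0 0 False 44.97 [ 0.3  0.5 -0.7]
  in True 1.83 [0.2 3.8 0.5]
True [578.10645272 202.83765477  79.59090953] 13.638680731672839 95.2
```

Run:
```python
from h import *
p=env.state()["tool_pos"]
n=dem(0,-6)-dem(0,0)
h=env.movel([p[0]+n[0],p[1]+n[1],p[2]-.5],20,force_limit=15); q=env.state()["tool_pos"]; print(h,(q-p).round(2),env.state()["ft_force"].round(1))
env.dwell(.2)
env.command_gripper(.4); s=env.state(); print(s["tool_pos"],s["ft_force"].round(1)); print(s["tool_pos"].round(2).tolist())
open("grip","w").write(" ".join(map(str,s["tool_pos"])))
env.movel([*s["tool_pos"][:2],150],120)
T=dem(-20,215); env.movep([T[0]+40,T[1],190],down(np.pi/2)); env.dwell(.25)
c,im=shot("wrist","pinin"); P=DO-E_+np.array([ca*-45-sa*170,sa*-45+ca*170])
L=local(c,im,P,DY,94,45,80,4); print(L.shape); cv2.imwrite("pics/pinin_o.png",L[:,:,::-1]); print(env.state()["time"])
```

```text
True [-0.08 -0.03 -0.2 ] [0.2 3.5 0.9]
[577.6323442  202.35181004  78.72909708] [ 0.1 -0.8  0.8]
[577.63, 202.35, 78.73]
(360, 640, 3)
98.3167
```

View pics/pinin_o.png

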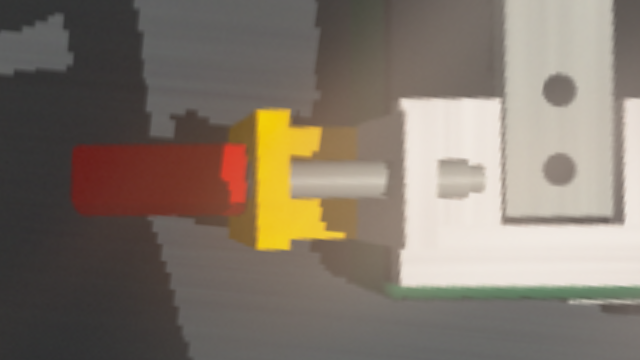

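Run:
```python
from h import *
env.command_gripper(0)
q=down(DY); T=dem(MOUTH[0],MOUTH[1]+75)
env.movep([*T,150],q); env.movel([*T,81],120); env.dwell(.2)
h=env.movel([*dem(MOUTH[0],MOUTH[1]+48),81],20,force_limit=15)
p=env.state(); v=p["tool_pos"][:2]-DO; print(h,"y past mouth",-sa*v[0]+ca*v[1]-MOUTH[1],p["ft_force"].round(1))
env.movel([*T,81],100); env.movel([*T,150],150)
# look again + treadle
P=dem(-20,215); env.movep([P[0]+40,P[1]-25,150],down(np.pi/2)); env.dwell(.25); c,im=shot("wrist","pinin2")
L=local(c,im,DO-E_+np.array([ca*-45-sa*170,sa*-45+ca*170]),DY,94,35,65,6)
env.movep([580,-292,200],down(np.pi/2)); env.dwell(.25); c,im=shot("wrist","tread2")
r=env.regions_of("wrist","treadle_pad"); print([(x["p"],x["rect"]) for x in r])
O=ortho(c,im,440,680,-390,-220,61,2); cv2.imwrite("pics/tr.png",O[:,:,::-1])
V=np.zeros((480,800,3),np.uint8); l=cv2.resize(L,(460,248)); V[:248,:460]=l; V[:O.shape[0],460:460+O.shape[1]]=O; cv2.imwrite("pics/v2.png",V[:,:,::-1]); print(env.state()["time"],L.shape,O.shape)
```

```text
True y past mouth 56.32020825893048 [-0.6  4.8  0.8]
[(0.95, [205.3, 55.4, 109.6, 157.7])]
106.825 (420, 780, 3) (480, 340, 3)
```

View pics/v2.png

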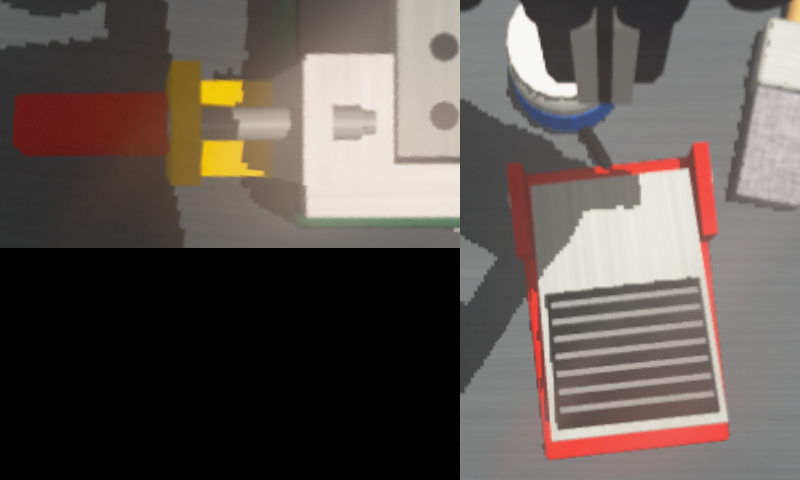

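Both the picture (grip end against the yellow plate) and the push contact at 56.3 mm (56 expected) say the pin is home. The pad centre is about (631,353) in the rectified view, i.e. world (504,-304). Pressing the treadle now.

Run:
```python
from h import *
X=[504.2,-304.4]
env.command_gripper(0); env.movep([*X,110],down(np.pi/2)); env.movel([*X,72],100); env.dwell(.2)
f0=env.state()["ft_force"][2]
h=env.movel([*X,57],20,force_limit=4); print("touch",h,env.state()["tool_pos"].round(1),env.state()["ft_force"][2]-f0)
h=env.movel([*X,34],25,force_limit=32); s=env.state(); print("stop",h,s["tool_pos"].round(1),s["ft_force"][2]-f0)
for i in range(4): env.dwell(.3); s=env.state(); print(s["tool_pos"][2].round(2),s["ft_force"][2]-f0)
env.movel([*X,64],60); env.movel([*X,130],150); print(env.state()["time"],env.state()["ft_force"][2]-f0)
```

```text
touch True [ 503.9 -304.4   59.7] 5.3241000735093555
stop True [ 503.7 -304.8   40.3] 14.575329929545756
40.27 15.774399893641704
40.28 16.483564426721
40.24 15.970200242815308
40.27 16.320021428124534
112.0833 0.2132790297333398
```

Run:
```python
from h import *
env.command_gripper(.42); T=pinpos(0)
env.movep([*T,150],down(DY)); env.dwell(.15)
if env.movel([*T,79.5],60,force_limit=12): print("HIT",env.state()["tool_pos"]); raise SystemExit
env.command_gripper(0,80); s=env.state(); print("w",s["width"]*85,s["tool_pos"].round(2),s["ft_force"].round(1))
z=s["tool_pos"][2]
h=env.movel([*pinpos(85),79.5],60,force_limit=30); print("pull",h,env.state()["tool_pos"].round(1),env.state()["ft_force"].round(1),env.state()["width"]*85)
if h: raise SystemExit
U=pinpos(85); env.movel([*U,150],150)
ra=-3.036; u=np.array([np.cos(ra),np.sin(ra)]); S=np.array([578.2,341.9])+E_; G=S-21*u
env.movep([*G,120],down(ra+np.pi/2)); env.dwell(.2); env.movel([*G,60],100); env.dwell(.2)
c,im=shot("wrist","overrest"); print(G,env.state()["width"]*85,env.state()["tool_pos"].round(1),env.state()["time"])
s,ims=shot("side"); a=ims[240:340,200:350][:,:,::-1]; V=np.zeros((420,800,3),np.uint8); V[:,:560]=im[:,:,::-1]; V[:160,560:]=cv2.resize(a,(240,160)); cv2.imwrite("pics/v3.png",V)
```

```text
w 13.443378551291033 [578.67 201.11  80.02] [0.  0.4 3.1]
pull False [570.7 285.4  79.5] [-0.7 -0.5 -1.4] 13.84912065467192
[599.78303575 345.21332734] 13.820965922540383 [600.  345.3  60.6] 121.1583
```

View pics/v3.png

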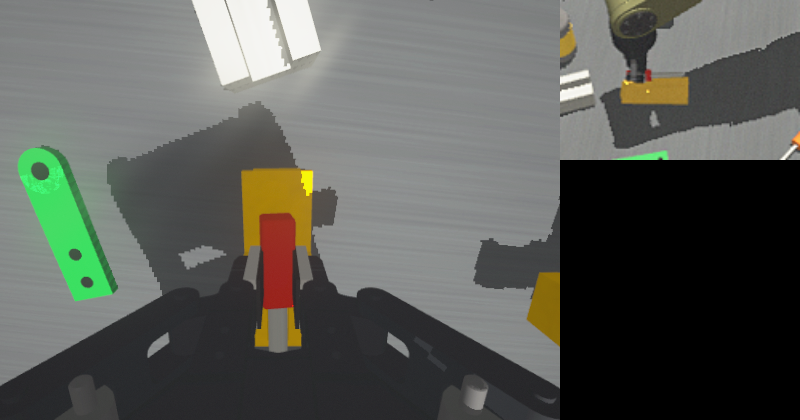

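The pin is centred over the rest and in line with it, so I'll lower it.

Run:
```python
from h import *
p=env.state()["tool_pos"]; G=np.array([599.78,345.21])
h=env.movel([*G,22],60,force_limit=10); print(h,env.state()["tool_pos"].round(1))
if not h:
    h=env.movel([*G,7],20,force_limit=6); s=env.state(); print("seat",h,s["tool_pos"].round(2),s["ft_force"].round(1))
    if s["tool_pos"][2]<12.5:
        env.command_gripper(.42); env.dwell(.3); env.movel([*G,120],120)
        env.movep([570,335,170],down(np.pi/2)); env.dwell(.25); c,im=shot("wrist","rest2")
        for r in env.regions_of("wrist","pin")[:2]:
            m=rect(c,r["pixels"],14); u=np.array([np.cos(m[1]),np.sin(m[1])]); print(r["p"],m,"origin",m[0]+E_-7.5*u)
print(env.state()["time"])
```

```text
False [599.3 344.9  21. ]
seat True [599.4  344.83  20.53] [ 1.8 -0.2  4.2]
122.25
```

Run:
```python
from h import *
G=np.array([599.78,345.21])
env.movel([*G,30],60); env.dwell(.4); s0=env.state()
h=env.movel([*G,17],15,force_limit=9); env.dwell(.3); s=env.state()
F=s["ft_force"]-s0["ft_force"]; M=s["ft_torque"]-s0["ft_torque"]
print(h,s["tool_pos"].round(2),F.round(2),M.round(3),"offset x,y mm",-M[1]/F[2]*1e3,M[0]/F[2]*1e3, s["width"]*85)
env.movel([*G,60],80); env.dwell(.2)
c,im=shot("wrist"); im=im.copy(); np.savez("or.npz",im=im,T=c["T"])
hsv=cv2.cvtColor(im,cv2.COLOR_RGB2HSV); red=((hsv[...,0]<6)|(hsv[...,0]>174))&(hsv[...,1]>150)&(hsv[...,2]>60)
red[:, :200]=0; red[:,360:]=0
ys,xs=np.where(red); print("red px",xs.min(),xs.max(),ys.min(),ys.max())
k=[[278,ys.min()],[278,ys.max()]]; print("grip ends z73",proj(c,k,73)[:,:2].round(1))
yel=(hsv[...,0]>18)&(hsv[...,0]<28)&(hsv[...,1]>180); yel[:,:200]=0; yel[:,360:]=0
ys,xs=np.where(yel); print("yellow",xs.min(),xs.max(),ys.min(),ys.max(),proj(c,[[278,ys.min()]],6)[:,:2], proj(c,[[278,ys.min()]],20)[:,:2])
print(proj(c,[[xs.min(),190],[xs.max(),190]],6)[:,:2])
for rr in (325,335): 
    print(rr,"".join("%s,"%v for v in hsv[rr,255:303,0]),"|","".join("%s,"%v for v in hsv[rr,255:303,1]))
```

```text
False [600.45 345.11  17.72] [ 3.38 -2.76  6.77] [-0.515 -0.375  0.033] offset x,y mm 55.394631724327525 -76.105072005821 13.725429289406605
red px 260 294 214 308
grip ends z73 [[629.1 347.4]
 [582.2 342.3]]
yellow 241 311 168 345 [[638.7446175  348.15825659]] [[640.90172253 348.43784295]]
[[621.98821444 370.47935915]
 [626.77067048 325.36218264]]
325 120,20,0,150,120,90,22,23,23,23,23,23,23,21,25,26,30,25,21,26,26,30,30,26,26,26,30,30,25,26,25,20,22,22,23,23,23,23,23,23,18,120,90,90,15,120,130,120, | 6,10,8,5,5,6,193,239,240,240,240,239,239,107,28,15,13,13,15,15,15,15,13,15,15,15,13,11,13,15,13,14,110,223,240,240,240,240,240,219,70,5,5,5,12,5,17,11,
335 23,23,23,23,23,23,23,23,23,23,23,23,23,22,25,30,30,26,26,30,26,23,35,26,26,25,26,35,40,24,20,30,22,22,23,23,22,23,23,23,23,23,23,23,23,23,22,90, | 235,240,240,240,240,240,240,240,240,240,240,239,237,143,37,13,11,15,15,15,15,17,13,15,15,13,15,13,13,11,13,12,113,223,240,240,240,240,240,240,240,240,240,240,240,240,129,5,
```

Run:
```python
from h import *
G=np.array([599.78,345.21]); ra=-3.036; u=np.array([np.cos(ra),np.sin(ra)]); n=np.array([-u[1],u[0]])*-1  # n ~ +y
env.movel([*G,27],100); env.dwell(.3); print(n.round(2))
for al,la in((0,-2),(-2,-2),(0,2),(-3,0),(3,0),(0,-3.5),(3,-2)):
    P=G+al*u+la*n
    env.movel([*P,27],60); env.dwell(.25); s0=env.state()
    h=env.movel([*P,8],30,force_limit=7); s=env.state(); F=s["ft_force"]-s0["ft_force"]
    print(al,la,h,s["tool_pos"].round(1),F.round(1),(s["ft_torque"]-s0["ft_torque"]).round(2),round(s["time"],1),round(s["width"]*85,1))
    if s["tool_pos"][2]<13.5: break
    env.movel([*P,27],100)
```

```text
[-0.11  0.99]
0 -2 True [600.3 343.4  23.6] [-0.7  0.1  5.7] [-0.04  0.07 -0.03] 126.8 13.5
-2 -2 True [602.3 343.6  13.2] [-2.5 -0.4  9.3] [-0.21  0.22 -0.07] 128.1 13.7
```

Run:
```python
from h import *
G=np.array([599.78,345.21]); ra=-3.036; u=np.array([np.cos(ra),np.sin(ra)]); n=np.array([u[1],-u[0]])
for al,la in((-3,-2),(-3,-.5),(-4,-1)):
    P=G+al*u+la*n
    env.movel([*env.state()["tool_pos"][:2],26],100); env.movel([*P,26],60); env.dwell(.25); s0=env.state()
    h=env.movel([*P,7],30,force_limit=8); env.dwell(.2); s=env.state(); F=s["ft_force"]-s0["ft_force"]
    print(al,la,h,s["tool_pos"].round(1),F.round(1),(s["ft_torque"]-s0["ft_torque"]).round(2),round(s["time"],1),round(s["width"]*85,1))
    if s["tool_pos"][2]<11.5: break
c,im=shot("side"); V=cv2.resize(im[230:340,190:350][:,:,::-1],(800,550),interpolation=cv2.INTER_CUBIC); cv2.imwrite("pics/v4.png",V)
```

```text
-3 -2 True [602.9 343.7  13.3] [-1.6 -1.4  9.5] [-0.23  0.28  0.02] 129.6 13.7
-3 -0.5 True [602.8 345.1  13.4] [-1.5 -0.4  9.5] [-0.2   0.3  -0.09] 131.0 13.3
-4 -1 True [603.8 344.4  12.9] [-0.9 -2.1  7.6] [-0.39  0.16  0.02] 132.5 13.8
```

Run:
```python
from h import *
env.command_gripper(.35); env.dwell(.4); p=env.state()["tool_pos"]; env.movel([*p[:2],120],120)
env.movep([570,335,170],down(np.pi/2)); env.dwell(.25); c,im=shot("wrist","rest2")
for r in env.regions_of("wrist","pin")[:2]:
    m=rect(c,r["pixels"],16); u=np.array([np.cos(m[1]),np.sin(m[1])]); print(round(r["p"],2),m,"origin",m[0]+E_-7.5*u)
o=ortho(c,im,490,650,270,420,20,3)
hsv=cv2.cvtColor(o,cv2.COLOR_RGB2HSV); red=((hsv[...,0]<6)|(hsv[...,0]>174))&(hsv[...,1]>150); red[:,:120]=0
ys,xs=np.where(red); print("red rows",ys.min(),ys.max(),"cols",xs.min(),xs.max())
gr=(hsv[...,1]<100)
for r in range(120,430,20):
    k=np.where(gr[r,165:310])[0]+165; print(r,k.min() if len(k) else None,k.max() if len(k) else None,len(k),end="; ")
cv2.imwrite("pics/rest2_o.png",o[:,:,::-1]); print(env.state()["time"])
```

```text
red rows 71 210 cols 201 254
120 289 309 21; 140 291 309 19; 160 294 309 16; 180 296 309 14; 200 301 309 9; 220 224 309 35; 240 227 309 32; 260 165 309 32; 280 165 309 31; 300 165 260 33; 320 165 263 37; 340 165 265 39; 360 165 268 41; 380 165 265 34; 400 165 182 18; 420 165 309 145; 137.1667
```

Run:
```python
import cv2,numpy as np
o=cv2.imread("pics/rest2_o.png"); hsv=cv2.cvtColor(o,cv2.COLOR_BGR2HSV)
for r in range(205,415,10):
    s=hsv[r,200:300]; k=np.where(s[:,1]<110)[0]+200
    run=max(np.split(k,np.where(np.diff(k)>1)[0]+1),key=len) if len(k) else [0]
    print(r,run[0],run[-1],len(run),"slot c",round(237+(r-240)*15/145,1))
for r in (100,150,190):
    h=hsv[r]; k=np.where(((h[:,0]<6)|(h[:,0]>174))&(h[:,1]>150))[0]; k=k[k>150]; print("red",r,k.min(),k.max(), "rest c",round(237+(r-240)*15/145,1))
```

```text
205 231 248 18 slot c 233.4
215 223 251 29 slot c 234.4
225 225 252 28 slot c 235.4
235 226 253 28 slot c 236.5
245 227 254 28 slot c 237.5
255 228 255 28 slot c 238.6
265 229 257 29 slot c 239.6
275 230 258 29 slot c 240.6
285 232 259 28 slot c 241.7
295 233 260 28 slot c 242.7
305 234 261 28 slot c 243.7
315 235 263 29 slot c 244.8
325 236 263 28 slot c 245.8
335 237 265 29 slot c 246.8
345 239 266 28 slot c 247.9
355 239 267 29 slot c 248.9
365 241 268 28 slot c 249.9
375 246 265 20 slot c 251.0
385 0 0 1 slot c 252.0
395 0 0 1 slot c 253.0
405 288 299 12 slot c 254.1
red 100 202 244 rest c 222.5
red 150 209 247 rest c 227.7
red 190 213 253 rest c 231.8
```

The pin's shaft runs level and centred along the slot. Last, a numeric check of the tray before handing in.

Run:
```python
from h import *
env.movep([690,10,220],down(np.pi/2)); env.dwell(.2); c,im=shot("wrist")
for t in("strap1","plate1"):
    for r in env.regions_of("wrist",t):
        if r["p"]<.3: continue
        m=rect(c,r["pixels"],68); v=m[0]+E_-DO; print(t,round(r["p"],2),"local",round(ca*v[0]+sa*v[1],1),round(-sa*v[0]+ca*v[1],1),round(m[1]-DY,3),np.round(m[2:4],1))
c,im=shot("top")
for t in("strap1","plate1"):
    for r in env.regions_of("top",t): print("top",t,round(r["p"],2),np.round(r["rect"]))
print(env.state()["time"])
```

```text
strap1 0.79 local -0.0 97.0 0.009 [110.4  32.6]
strap1 0.77 local -0.9 -15.8 0.012 [110.1  31.5]
strap1 0.55 local 93.1 -211.1 -1.147 [143.4  81.9]
plate1 0.94 local 37.1 -96.2 -1.573 [71.5 39.4]
plate1 0.72 local -37.9 -96.1 -1.585 [72.7 38.3]
top strap1 0.94 [ 94. 273.  32.  25.]
top strap1 0.74 [350. 128.  38.  34.]
top strap1 0.69 [242. 153. 116.  59.]
top strap1 0.53 [267. 162.  10.  39.]
top plate1 0.45 [341. 158.   8.  13.]
138.9833
```

```bash
python3 -c "
from rig import env
print(env.job_done())"
```

```text
the job is handed in; nothing more can be done
None
```

The job is handed in at about 139 s of the 210 s allowed: both straps and both plates (the only brackets on the bench) are in their pockets, the treadle was pressed to its stop and released with the pin home, and the pin lies level in its rest.

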